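Turn the tin carousel to its stop and show the blue tin to a customer

ROBOT

A 6-joint arm with a two-finger parallel gripper is mounted at the origin on a cart in front of the work surface, level with it; the furniture and walls round the work are solid. World frame = base frame: x ahead of the robot, y to its left, z up, the work surface at z = 0. Lengths are in mm, angles in rad, forces in N, time in s.
With the tool pointing down it reaches from about 325 to 925 mm from the base axis. Payload 3.1 kg.
Tool frame: the origin (TCP) lies midway between the tips of the shut fingers; the grasp point (between the pads) lies 19 mm behind it; y points along the fingers, z is the direction in which the jaws open and shut, and the axes are right-handed (so a half turn about y gives the same grasp; the last joint's range is limited). The gripper opens to 85 mm and grips with 20 to 120 N. Pads are 22 mm wide; open, the fingers measure 114 mm over their backs; the gripper's body (76 mm by 85 mm) begins 54 mm behind the grasp point. The pads swing forward as they close: fully open they stand 13 mm farther back than shut.
Start: joints at [-1.39, 0.217, 1.613, -0, 1.311, -0.112], TCP at [180.417, -598.405, 231.3] pointing down, gripper open.
Joint ranges: [-2.75, 2.75], [-0.78, 2.1], [0.31, 2.55], [-1.13, 4.27], [0.13, 2.63], [-2.58, 2.58]. Speed limits (rad/s): [2.79, 2.79, 3.14, 3.14, 3.14, 3.14].

INTERFACE

Orientations are given as [roll, pitch, yaw] about the fixed x, y, z axes, in that order (R = Rz(yaw) Ry(pitch) Rx(roll)).
In Python, from cell import ctrl gives the robot as it stands.
- The arm moves only by the shell command python3 -m creep 'ROWS' [FORCE]. ROWS is JSON, a list of rows, each an object of numbers: "hand": the closure in counts, from 0 (fully open) to 255 (shut); "dx", "dy", "dz": the shift along the tool's x, y, z in units of 50 mm (1.0 is 50 mm); "wx", "wy", "wz": the turn, a rotation vector about the tool's x, y, z in units of 5 degrees (1.0 is 5 degrees). A call has exactly 5 rows; each row shifts and turns the commanded pose from where the row before left it, along the tool's axes as they then stand; what a row does not reach is not made up. A row lasts 1/10 s, in which the tool goes at most 50 mm and 8.59 degrees, less where a joint would pass 70% of its speed; a pose out of reach is approached as far as the arm can. A call is refused whole if a number of a shift passes 1 or a number of a turn 1, either way. A call with a gripper value outside its range is refused whole. The fingers move at their own pace and stop on an object; FORCE is the grip in N (left out, the last holds). Time passes only in rows, so rows that do not move let the fingers close, or fill a call up. It gives the time, the measured TCP pose, the force and the opening at its end, in the units of the state.
- ctrl.get_state(): the state, without advancing time (a new reading comes with each control period).
- ctrl.capture(name): name is "scene" or "top"; returns a dict with "frame" (400x640x3 uint8, red, green, blue), "depth" (400x640 float32, mm along the optical axis (not along the pixel's ray), 0 where there is no reading), "vertical_fov" (degrees; the focal length in pixels is half the picture's height over the tangent of half this angle, whatever the lens; pixels are square), "cx", "cy" (the principal point, pixels), "T" (4x4, takes a point from camera to world coordinates). Camera axes: x right, y down, z forward; pixel columns grow to the right and rows downward; lengths in mm; the calibration is good to about 2 mm. A picture is of the moment at which its call begins.
- ctrl.finish_job(): hands the job in, once; it reports no verdict.
Trained networks look in a picture, given as the dict that the camera call returned (one of the last four; its "shot" number tells which), for a name from the list of things; names that differ only in an ending like _2 or _b are one class to them, and where a whole thing is asked for, a point or a joint stands for the part that bears it (a point fixed in the world has none). Each returns a list of dicts, best first, with "conf" (0 to 1); they miss things now and then, are a little off and sometimes report something else, mostly with a low value. They report only what shows in the picture. A call takes as long as a camera call. They do not tell look-alikes from the thing itself.
- ctrl.look_for(picture, target): "centre" ([column, row] in pixels, amid what is visible of it).
- ctrl.outline_of(picture, target): "mask" (400x640 bool, what is visible of it) and "centre" ([column, row] in pixels, amid what is visible of it).
The state is a dict: "clock": time; "joint_positions": joint angles; "joint_velocities": joint speeds; "tau": joint torques, N m; "position": TCP position; "tcp_rot": TCP orientation; "ft_force": force on the tool from outside, world axes, zero at the start; "wrist_torque": the same for the moment, N m; "opening": finger opening in mm.
Only numpy, scipy, OpenCV 4.12 (cv2) and the standard library are available. Lean on these libraries where they do the work, as an engineer would, in place of code of your own. Each camera call takes 0.05 s, during which the arm holds its last target.

TASK

Turn the carousel counter-clockwise (seen from above; the black post is its handle) until it rests against its stop, with the tins staying in their slots. Then draw the tin with the dark blue lid straight up out of its slot, lean it so that its lid looks half upward (about 45 degrees), and finish while holding it still like that, raised in the gripper at least 10 cm above where it stood and touching nothing else. Leave the carousel at its stop, the two teal tins in their slots, and the two jars where they are.

Things in the scene. Friction and masses are not known exactly. Their poses are not given: they have to be found in the camera images.
- axis_top (a point): centre of the disc on its axis, 35 mm above the table; axes as the carousel's
- post_top (a point): top of the upright black round grip post on the disc, 18 mm in diameter, 95 mm from the axis, across the axis from the blue tin's slot; its top is 140 mm above the table, its smooth shaft reaches down to 40 mm. Turns with the disc
- blue_slot (a point): centre of the floor of the blue tin's slot, 30 mm above the table, 70 mm from the axis; its x axis points radially outward. The slot is a green sheet-metal cradle with 3 mm walls, inside 30 mm (radial) by 69 mm, inner wall 40 mm, side walls 30 mm, outer lip 22 mm high
- left_slot (a point): centre of the floor of a like slot, a quarter turn counter-clockwise from the blue tin's, holding a teal tin
- right_slot (a point): centre of the floor of a like slot, a quarter turn clockwise from the blue tin's, holding the other teal tin
- blue_tin: flat oblong tin with a dark blue lid and gold sides, 63 x 105 x 25 mm (x, y, z), 0.15 kg; origin at the centre of its underside, z out of the lid, y along its length. At the start it stands on end (y up, lid outward) in the slot across the axis from the post, upper end about 131 mm above the table; grasp it from above across its 25 mm thickness, which lies radially
- blue_tin_centre (a point): centre of the blue tin; 80 mm above the table while it stands in its slot
- teal_tin_left_centre (a point): centre of the first teal-lidded tin (63 x 105 x 26 mm), standing on end in left_slot, lid outward, 80 mm above the table
- teal_tin_right_centre (a point): centre of the second teal-lidded tin, likewise in right_slot
- orange_jar: jar with orange contents and dark green lid, 62 mm across, 84 mm high, origin at the centre of its underside; leave alone
- olive_jar: jar with olive-green contents and black lid, 64 mm across, 90 mm high, origin at the centre of its underside; leave alone
- teal_tin_left: the teal tin of left_slot; origin at the centre of its underside, z out of the lid, y along its length (up)
- teal_tin_right: the teal tin of right_slot; origin at the centre of its underside, z out of the lid, y along its length (up)
- stand_foot: fixed steel foot under the disc, with the stop pin that blocks the disc's lug; origin on the axis at table height. Its x axis shows where the blue tin's slot points when the disc is against the stop: away from the robot within 0.55 rad, and 1.25 to 1.85 rad counter-clockwise of where the slot starts
- carousel: revolving tin stand: a light wooden disc, 230 mm across, its top 30 mm above the table, with three green slots, a black post and a steel lug on its rim; origin on its axis at table height, x axis from the axis to the blue tin's slot, turning with it. Light friction (0.12 N m); it stays where it is left
Not all that is in view belongs to the job. Leave any green or red look-alike of the blue_tin alone.

How it is judged:
By the outcome, as a careful person would: the job done as asked, in the order asked, and still so for the second after the job is handed in, while the arm keeps its last pose, push and grip.
It also fails if it takes over 46 s, if anything falls off the work surface, if the arm or the gripper's body presses on something with over 40 N, if the wrist force passes 120 N, or if a joint passes its speed limit or range.

## Working session

There is one attempt and no reset: what is moved stays moved. The work goes in short steps, Python scripts to look and compute and a shell command to move; the robot and the scene stay as the last step left them, time stands still between calls to the robot, and variables do not carry over. Pictures are saved under pics/ and viewed, and the job is handed in when it is done.

```bash
ls; mkdir -p pics
python3 - <<'E'
from cell import ctrl
import cv2
s=ctrl.get_state(); print(s)
for n in("scene","top"):
    p=ctrl.capture(n); cv2.imwrite(f"pics/{n}0.png",p["frame"][:,:,::-1]); print(n,p["vertical_fov"],p["cx"],p["cy"],p["T"].round(3) if hasattr(p["T"],'round') else p["T"])
E
```

```text
pics
{'clock': 0.0, 'joint_positions': array([-1.39023642e+00,  2.17772791e-01,  1.61494072e+00, -2.96848101e-06,
        1.31129383e+00, -1.12203404e-01]), 'joint_velocities': array([ 3.89396656e-04, -1.17993844e-03,  1.10362084e-03, -8.97782426e-04,
        7.94811631e-05, -8.17909309e-04]), 'tau': array([ 9.53882845e-04, -3.96839440e+01, -3.03851724e+01, -3.85727375e-06,
        9.81481659e-03, -9.30784324e-06]), 'position': array([ 180.24472022, -597.58974713,  229.95327479]), 'tcp_rot': array([-1.57319615e+00,  2.67518837e-04, -2.84882890e+00]), 'ft_force': array([-0.11266055,  0.11264454,  0.17189323]), 'wrist_torque': array([0.0373907 , 0.03638094, 0.00592145]), 'opening': 85.27225132370971}
scene 50.92957946685492 327.4741536662917 197.99706054542025 [[-7.24000e-01 -3.27000e-01  6.08000e-01 -1.91007e+02]
 [-6.90000e-01  3.71000e-01 -6.22000e-01  7.11048e+02]
 [-2.30000e-02 -8.69000e-01 -4.94000e-01  7.05845e+02]
 [ 0.00000e+00  0.00000e+00  0.00000e+00  1.00000e+00]]
top 57.45732399020275 320.0690211397241 200.50571665882717 [[ 2.30000e-02 -9.80000e-01  1.95000e-01  3.43771e+02]
 [-1.00000e+00 -2.60000e-02 -1.00000e-02 -4.41320e+01]
 [ 1.50000e-02 -1.95000e-01 -9.81000e-01  1.17431e+03]
 [ 0.00000e+00  0.00000e+00  0.00000e+00  1.00000e+00]]
```

View pics/scene0.png

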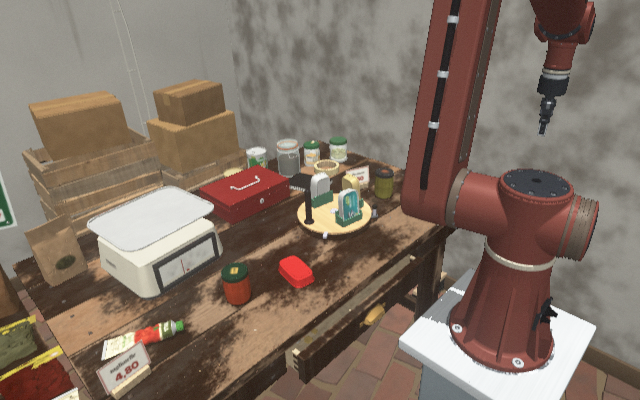

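View pics/top0.png

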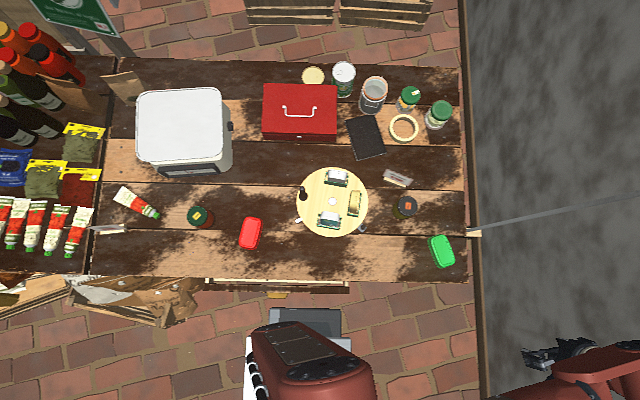

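The carousel is at about (332,202) in the top view. The post is at (303,192), the gold-sided blue tin at (354,203), and the teal tins at (336,178) and (329,219). The jars are at (201,217) and (405,206). The look-alikes are red at (250,233) and green at (442,251). Next I take a crop and measure.

```bash
cat > h.py <<'E'
import numpy as np, cv2
from cell import ctrl
from scipy.spatial.transform import Rotation as R
def foc(p): return 200/np.tan(np.radians(p["vertical_fov"])/2)
def cloud(p):
    f=foc(p); v,u=np.mgrid[:400,:640]; d=p["depth"]
    P=np.stack([(u-p["cx"])*d/f,(v-p["cy"])*d/f,d],-1)
    T=np.array(p["T"]); W=P@T[:3,:3].T+T[:3,3]; W[d==0]=np.nan; return W
def proj(p,X):
    T=np.linalg.inv(np.array(p["T"])); c=T[:3,:3]@np.array(X)+T[:3,3]; f=foc(p)
    return np.array([p["cx"]+f*c[0]/c[2],p["cy"]+f*c[1]/c[2]])
def atz(p,uv,z):
    f=foc(p);T=np.array(p["T"]); d=T[:3,:3]@np.array([(uv[0]-p["cx"])/f,(uv[1]-p["cy"])/f,1]); o=T[:3,3]
    return o+d*(z-o[2])/d[2]
E
python3 - <<'E'
from h import *
p=ctrl.capture("top"); q=ctrl.capture("scene")
W=cloud(p)
zs={"carousel":30,"axis_top":35,"post_top":140,"blue_slot":30,"blue_tin_centre":80,"teal_tin_left_centre":80,"teal_tin_right_centre":80,"orange_jar":84,"olive_jar":90,"blue_tin":131,"stand_foot":10}
for n,z in zs.items():
  for pic,c in((p,"top"),(q,"sc")):
    for r in ctrl.look_for(pic,n)[:2]:
        print(n,c,np.round(r["centre"]),round(r["conf"],2),atz(pic,r["centre"],z).round(0))
for lo,hi,nm in((120,136,"tinTops"),(136,146,"post"),):
    m=(W[...,2]>lo)&(W[...,2]<hi)
    m[:,:280]=0;m[:,390:]=0;m[:150]=0;m[260:]=0
    n,l=cv2.connectedComponents(m.astype(np.uint8))
    for i in range(1,n):
        X=W[l==i]
        if len(X)>6: 
            (c,s,a)=cv2.minAreaRect(X[:,:2].astype(np.float32)); print(nm,len(X),np.round(c),np.round(s),round(a,1),np.median(X[:,2]).round())
# disc
m=(abs(W[...,2]-30)<5);m[:,:285]=0;m[:,380:]=0;m[:155]=0;m[250:]=0
X=W[m][:,:2].astype(np.float32); c=cv2.minEnclosingCircle(X); print("disc",c,len(X))
for pic,n,(x0,y0,x1,y1) in((p,"t",(270,150,430,260)),(q,"s",(280,150,400,260))):
    cv2.imwrite(f"pics/crop_{n}.png",cv2.resize(pic["frame"][y0:y1,x0:x1,::-1],None,fx=4.5,fy=4.5,interpolation=cv2.INTER_CUBIC))
E
```

```text
carousel top [329. 203.] 0.97 [564. -84.  30.]
carousel sc [326. 214.] 0.91 [577. -68.  30.]
axis_top top [360. 226.] 0.72 [ 492. -183.   35.]
axis_top top [328. 203.] 0.66 [562. -80.  35.]
axis_top sc [327. 215.] 0.85 [563. -58.  35.]
post_top top [328. 201.] 0.62 [548. -78. 140.]
post_top sc [329. 218.] 0.91 [434.  69. 140.]
blue_slot top [330. 200.] 0.94 [575. -88.  30.]
blue_slot top [356. 200.] 0.46 [ 575. -170.   30.]
blue_slot sc [330. 213.] 0.92 [570. -76.  30.]
blue_slot sc [237. 287.] 0.24 [506. 315.  30.]
blue_tin_centre top [251. 235.] 0.84 [451. 150.  80.]
blue_tin_centre top [442. 250.] 0.81 [ 422. -422.   80.]
blue_tin_centre sc [302. 273.] 0.64 [384. 215.  80.]
blue_tin_centre sc [350. 182.] 0.49 [ 598. -200.   80.]
teal_tin_left_centre top [338. 174.] 0.47 [ 648. -108.   80.]
teal_tin_left_centre sc [317. 184.] 0.94 [ 665. -118.   80.]
teal_tin_left_centre sc [327. 213.] 0.2 [520. -12.  80.]
teal_tin_right_centre top [331. 221.] 0.69 [500. -89.  80.]
teal_tin_right_centre sc [347. 208.] 0.8 [496. -72.  80.]
orange_jar top [202. 220.] 0.66 [492. 298.  84.]
orange_jar sc [236. 284.] 0.72 [462. 343.  84.]
olive_jar top [403. 205.] 0.87 [ 554. -308.   90.]
olive_jar sc [385. 181.] 0.77 [ 504. -262.   90.]
blue_tin top [252. 230.] 0.79 [459. 137. 131.]
blue_tin top [440. 249.] 0.73 [ 420. -400.  131.]
blue_tin sc [347. 185.] 0.67 [ 525. -104.  131.]
blue_tin sc [295. 274.] 0.64 [344. 268. 131.]
stand_foot top [361. 227.] 0.61 [ 493. -190.   10.]
stand_foot sc [373. 210.] 0.4 [ 503. -205.   10.]
tinTops 155 [ 634. -105.] [55. 26.] 80.8 128.0
tinTops 10 [580.  -4.] [ 7. 17.] 27.7 130.0
tinTops 140 [ 561. -156.] [24. 58.] 81.3 128.0
tinTops 145 [509. -87.] [54. 25.] 80.7 128.0
post 23 [585.  -1.] [14. 12.] 71.8 140.0
disc ((564.8698120117188, -88.5804672241211), 123.6916732788086) 2832
```

View pics/crop_t.png

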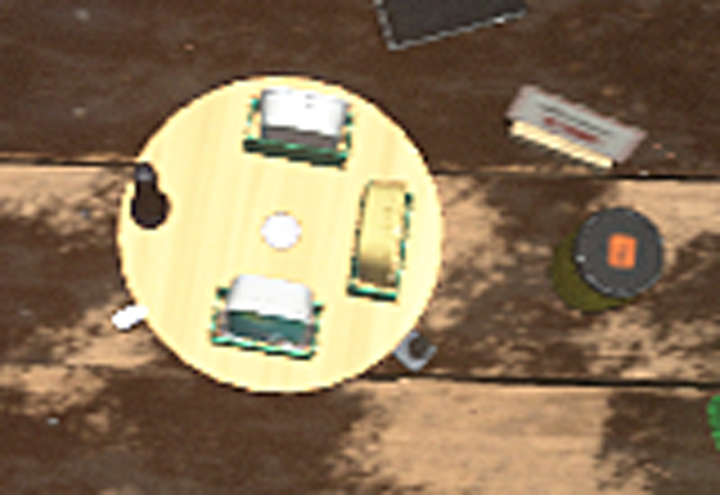

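View pics/crop_s.png

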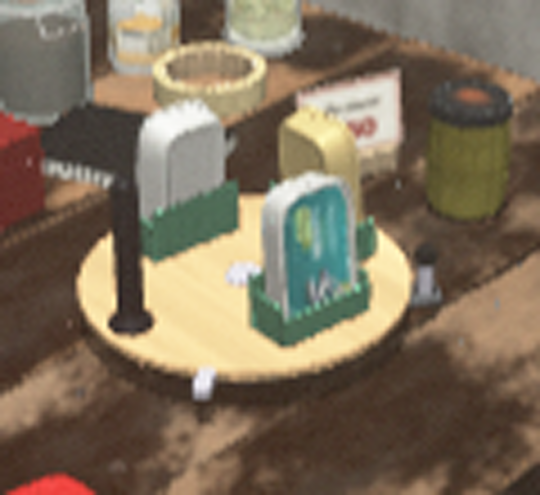

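Crop check: the gold-sided tin opposite the post, at (355,200), is the blue tin, and the teal tins sit on either side of it. Next: the axis, the tool axes, and whether the tins lean.

Run:
```python
from h import *
p=ctrl.capture("top"); q=ctrl.capture("scene")
print("axis",atz(p,(332.4,201.3),35))
W=cloud(p);V=cloud(q)
# disc ellipse fit by edges: wooden colour
hsv=cv2.cvtColor(p["frame"],cv2.COLOR_RGB2HSV)
m=(abs(W[...,2]-30)<6); m[:,:285]=0;m[:,380:]=0;m[:155]=0;m[250:]=0
m=(m&(hsv[...,2]>150)).astype(np.uint8); 
cs,_=cv2.findContours(m,cv2.RETR_EXTERNAL,cv2.CHAIN_APPROX_NONE); c=max(cs,key=cv2.contourArea)[:,0]
pts=np.array([atz(p,u,30)[:2] for u in c]); 
from scipy.optimize import least_squares
r=least_squares(lambda a:np.hypot(pts[:,0]-a[0],pts[:,1]-a[1])-a[2],[570,-95,115],loss="soft_l1",f_scale=1.5); print("disc",r.x,proj(p,[r.x[0],r.x[1],35]))
A=r.x[:2]
for src,n in((W,"top"),(V,"scene")):
  for nm,c0 in (("post",(583,-3)),("blue",(561,-156)),("L",(634,-105)),("Rt",(509,-87))):
    d=np.array(c0)-A; 
    k=np.hypot(src[...,0]-c0[0],src[...,1]-c0[1])<38
    d/=np.linalg.norm(d)
    for lo,hi in((45,60),(60,75),(75,90),(90,105),(105,118),(118,127),(127,134),(137,145)):
        X=src[k&(src[...,2]>lo)&(src[...,2]<hi)]
        if len(X)>4:
            rr=(X[:,:2]-A)@d; t=(X[:,:2]-A)@[-d[1],d[0]]; print(n,nm,lo,len(X),np.percentile(rr,[5,50,95]).round(),np.percentile(t,[5,95]).round())
s=ctrl.get_state(); print(s["clock"]); M=R.from_euler("xyz",s["tcp_rot"]).as_matrix(); print(M.round(3))
```

```text
axis [569.21343152 -95.10082862  35.        ]
disc [570.92785058 -95.52714485 112.79141375] [332.54267068 200.77547311]
top post 60 6 [ 88.  95. 102.] [2. 6.]
top post 75 5 [88. 93. 99.] [2. 6.]
top post 90 7 [ 88.  92. 101.] [2. 6.]
top post 105 5 [ 88.  95. 100.] [1. 6.]
top post 118 6 [87. 90. 97.] [-1.  7.]
top post 137 20 [ 90.  96. 101.] [-8.  4.]
top blue 45 38 [52. 85. 87.] [-36.  24.]
top blue 60 24 [51. 53. 71.] [-35.  27.]
top blue 75 7 [58. 70. 78.] [-30.  14.]
top blue 90 12 [57. 69. 76.] [-30.  31.]
top blue 105 14 [52. 61. 75.] [-28.  -6.]
top blue 118 56 [50. 59. 70.] [-25.  24.]
top blue 127 81 [52. 65. 72.] [-19.  19.]
top L 45 32 [52. 53. 71.] [-34.  35.]
top L 60 57 [52. 54. 69.] [-36.  32.]
top L 75 16 [54. 56. 57.] [-25.  24.]
top L 90 15 [53. 54. 57.] [-27.  16.]
top L 105 29 [52. 58. 72.] [-28.  30.]
top L 118 66 [51. 60. 74.] [-25.  25.]
top L 127 87 [52. 66. 75.] [-18.  19.]
top Rt 45 53 [58. 80. 88.] [-36.  32.]
top Rt 60 34 [52. 77. 79.] [-33.  36.]
top Rt 75 23 [75. 76. 78.] [-29.  27.]
top Rt 90 25 [74. 75. 77.] [-28.  27.]
top Rt 105 23 [61. 74. 75.] [-
[... 656 characters left out ...]
17.]
scene blue 127 61 [48. 61. 70.] [-24.  14.]
scene L 45 78 [48. 52. 56.] [-29.  33.]
scene L 60 96 [48. 53. 72.] [-28.  34.]
scene L 75 78 [52. 55. 74.] [-20.  32.]
scene L 90 85 [51. 54. 73.] [-22.  33.]
scene L 105 71 [49. 53. 70.] [-20.  32.]
scene L 118 53 [49. 53. 73.] [-18.  31.]
scene L 127 67 [50. 63. 74.] [-16.  23.]
scene Rt 45 112 [75. 82. 91.] [-29.  29.]
scene Rt 60 100 [55. 79. 82.] [-34.  24.]
scene Rt 75 97 [60. 77. 80.] [-33.  25.]
scene Rt 90 94 [62. 76. 80.] [-32.  25.]
scene Rt 105 90 [58. 75. 79.] [-33.  26.]
scene Rt 118 59 [56. 75. 77.] [-31.  23.]
scene Rt 127 59 [56. 70. 75.] [-24.  18.]
1.4
[[-0.957  0.     0.289]
 [-0.289  0.    -0.957]
 [-0.    -1.    -0.   ]]
```

The axis is at about (570,-95.5) and the post at (583.7,-1.5). The blue slot points at -98°, and the tins lean about 5° inward. I'll write a small planner that prints row suggestions.

```bash
cat >> h.py <<'E'
def tilt0(M): return M
def plan(pos,jaw=None,n=5,start=None):
    """straight line to pos, tool-down yaw to jaw deg; prints rows"""
    s=ctrl.get_state(); P=np.array(s["position"]) if start is None else np.array(start[0]); M=R.from_euler("xyz",s["tcp_rot"])
    a=np.degrees(np.arctan2(M.as_matrix()[1,2],M.as_matrix()[0,2])) if start is None else start[1]
    d=0 if jaw is None else (jaw-a+180)%360-180
    if start is not None:
        c,s_=np.cos(np.radians(a)),np.sin(np.radians(a)); M=R.from_matrix(np.array([[s_,0,c],[-c,0,s_],[0,-1,0]]))
    print("jaw",round(a,2),"turn",round(d,2))
    for i in range(n):
        v=M.inv().apply((np.array(pos)-P)/n)/50; w=-d/n/5
        print('{"dx":%.3f,"dy":%.3f,"dz":%.3f,"wy":%.3f}'%(*v,w), end=",\n" if i%5==4 else ",")
        M=M*R.from_rotvec([0,np.radians(w*5),0])
E
python3 - <<'E'
from h import *
plan((583.7,-1.5,215),-8.3,20)
E
```

```text
jaw -73.22 turn 64.92
{"dx":-0.558,"dy":0.016,"dz":-0.455,"wy":-0.649},{"dx":-0.583,"dy":0.016,"dz":-0.423,"wy":-0.649},{"dx":-0.606,"dy":0.016,"dz":-0.389,"wy":-0.649},{"dx":-0.627,"dy":0.016,"dz":-0.354,"wy":-0.649},{"dx":-0.646,"dy":0.016,"dz":-0.318,"wy":-0.649},
{"dx":-0.663,"dy":0.016,"dz":-0.281,"wy":-0.649},{"dx":-0.678,"dy":0.016,"dz":-0.243,"wy":-0.649},{"dx":-0.691,"dy":0.016,"dz":-0.204,"wy":-0.649},{"dx":-0.701,"dy":0.016,"dz":-0.165,"wy":-0.649},{"dx":-0.709,"dy":0.016,"dz":-0.125,"wy":-0.649},
{"dx":-0.715,"dy":0.016,"dz":-0.084,"wy":-0.649},{"dx":-0.719,"dy":0.016,"dz":-0.044,"wy":-0.649},{"dx":-0.720,"dy":0.016,"dz":-0.003,"wy":-0.649},{"dx":-0.719,"dy":0.016,"dz":0.038,"wy":-0.649},{"dx":-0.716,"dy":0.016,"dz":0.079,"wy":-0.649},
{"dx":-0.710,"dy":0.016,"dz":0.119,"wy":-0.649},{"dx":-0.703,"dy":0.016,"dz":0.159,"wy":-0.649},{"dx":-0.692,"dy":0.016,"dz":0.199,"wy":-0.649},{"dx":-0.680,"dy":0.016,"dz":0.238,"wy":-0.649},{"dx":-0.666,"dy":0.016,"dz":0.276,"wy":-0.649},
```

```bash
python3 -m creep '[{"hand":120,"dx":-0.558,"dy":0.016,"dz":-0.455,"wy":-0.65},{"dx":-0.583,"dy":0.016,"dz":-0.423,"wy":-0.65},{"dx":-0.606,"dy":0.016,"dz":-0.389,"wy":-0.65},{"dx":-0.627,"dy":0.016,"dz":-0.354,"wy":-0.65},{"dx":-0.646,"dy":0.016,"dz":-0.318,"wy":-0.65}]' 30
python3 -m creep '[{"dx":-0.663,"dy":0.016,"dz":-0.281,"wy":-0.65},{"dx":-0.678,"dy":0.016,"dz":-0.243,"wy":-0.65},{"dx":-0.691,"dy":0.016,"dz":-0.204,"wy":-0.65},{"dx":-0.70,"dy":0.016,"dz":-0.165,"wy":-0.65},{"dx":-0.71,"dy":0.016,"dz":-0.125,"wy":-0.65}]'
python3 -m creep '[{"dx":-0.715,"dy":0.016,"dz":-0.084,"wy":-0.65},{"dx":-0.72,"dy":0.016,"dz":-0.044,"wy":-0.65},{"dx":-0.72,"dy":0.016,"dz":-0.003,"wy":-0.65},{"dx":-0.72,"dy":0.016,"dz":0.038,"wy":-0.65},{"dx":-0.716,"dy":0.016,"dz":0.079,"wy":-0.65}]'
python3 -m creep '[{"dx":-0.71,"dy":0.016,"dz":0.119,"wy":-0.65},{"dx":-0.70,"dy":0.016,"dz":0.159,"wy":-0.65},{"dx":-0.692,"dy":0.016,"dz":0.199,"wy":-0.65},{"dx":-0.68,"dy":0.016,"dz":0.238,"wy":-0.65},{"dx":-0.666,"dy":0.016,"dz":0.276,"wy":-0.65}]'
python3 - <<'E'
from h import *
s=ctrl.get_state(); print(s["opening"],s["position"],s["joint_positions"].round(2))
plan((583.7,-1.5,92),-8.3,5)
E
```

```text
85.54046071536811 [ 180.42907525 -598.38460089  231.29296223] [-1.39  0.22  1.61  0.    1.31 -0.11]
jaw -73.22 turn 64.92
{"dx":-2.234,"dy":0.557,"dz":-1.820,"wy":-2.597},{"dx":-2.585,"dy":0.557,"dz":-1.272,"wy":-2.597},{"dx":-2.805,"dy":0.557,"dz":-0.658,"wy":-2.597},{"dx":-2.881,"dy":0.557,"dz":-0.011,"wy":-2.597},{"dx":-2.810,"dy":0.557,"dz":0.636,"wy":-2.597},validation failed for argument at $[0]...
validation failed for argument at $[0]...
validation failed for argument at $[0]...
validation failed for argument at $[0]...
```

```bash
python3 -m creep '[{"hand":120,"dx":-0.558,"dy":0.016,"dz":-0.455,"wx":0,"wy":-0.65,"wz":0},{"hand":120,"dx":-0.583,"dy":0.016,"dz":-0.423,"wx":0,"wy":-0.65,"wz":0},{"hand":120,"dx":-0.606,"dy":0.016,"dz":-0.389,"wx":0,"wy":-0.65,"wz":0},{"hand":120,"dx":-0.627,"dy":0.016,"dz":-0.354,"wx":0,"wy":-0.65,"wz":0},{"hand":120,"dx":-0.646,"dy":0.016,"dz":-0.318,"wx":0,"wy":-0.65,"wz":0}]' 30
```

```text
clock: 1.9
position: [281.8, -448.0, 227.4]
tcp_rot: [-1.57, 0.0, -2.563]
ft_force: [-0.5, 0.1, 0.8]
opening: 45.1
```

All the keys are needed in every row, so I continue with full rows.

```bash
python3 -m creep '[{"hand":120,"dx":-0.663,"dy":0.016,"dz":-0.281,"wx":0,"wy":-0.65,"wz":0},{"hand":120,"dx":-0.678,"dy":0.016,"dz":-0.243,"wx":0,"wy":-0.65,"wz":0},{"hand":120,"dx":-0.691,"dy":0.016,"dz":-0.204,"wx":0,"wy":-0.65,"wz":0},{"hand":120,"dx":-0.7,"dy":0.016,"dz":-0.165,"wx":0,"wy":-0.65,"wz":0},{"hand":120,"dx":-0.71,"dy":0.016,"dz":-0.125,"wx":0,"wy":-0.65,"wz":0}]'
python3 -m creep '[{"hand":120,"dx":-0.715,"dy":0.016,"dz":-0.084,"wx":0,"wy":-0.65,"wz":0},{"hand":120,"dx":-0.72,"dy":0.016,"dz":-0.044,"wx":0,"wy":-0.65,"wz":0},{"hand":120,"dx":-0.72,"dy":0.016,"dz":-0.003,"wx":0,"wy":-0.65,"wz":0},{"hand":120,"dx":-0.72,"dy":0.016,"dz":0.038,"wx":0,"wy":-0.65,"wz":0},{"hand":120,"dx":-0.716,"dy":0.016,"dz":0.079,"wx":0,"wy":-0.65,"wz":0}]'
python3 -m creep '[{"hand":120,"dx":-0.71,"dy":0.016,"dz":0.119,"wx":0,"wy":-0.65,"wz":0},{"hand":120,"dx":-0.7,"dy":0.016,"dz":0.159,"wx":0,"wy":-0.65,"wz":0},{"hand":120,"dx":-0.69,"dy":0.016,"dz":0.199,"wx":0,"wy":-0.65,"wz":0},{"hand":120,"dx":-0.68,"dy":0.016,"dz":0.238,"wx":0,"wy":-0.65,"wz":0},{"hand":120,"dx":-0.666,"dy":0.016,"dz":0.276,"wx":0,"wy":-0.65,"wz":0}]'
python3 - <<'E'
from h import *
s=ctrl.get_state(); print(s["joint_positions"].round(2))
plan((583.7,-1.5,92),-8.3,5)
E
```

```text
clock: 2.4
position: [382.5, -298.7, 223.6]
tcp_rot: [-1.57, -0.0, -2.279]
ft_force: [0.3, -0.6, -0.5]
opening: 45.4
clock: 2.9
position: [483.3, -149.3, 219.5]
tcp_rot: [-1.57, -0.0, -1.996]
ft_force: [0.1, 0.2, 0.1]
opening: 45.3
clock: 3.4
position: [583.9, -0.2, 215.4]
tcp_rot: [-1.57, -0.0, -1.712]
ft_force: [-0.5, -0.7, 0.3]
opening: 45.4
[-0.12  0.14  1.73 -0.    1.27  0.02]
jaw -8.08 turn -0.22
{"dx":0.005,"dy":0.494,"dz":-0.000,"wy":0.009},{"dx":0.005,"dy":0.494,"dz":-0.000,"wy":0.009},{"dx":0.005,"dy":0.494,"dz":-0.000,"wy":0.009},{"dx":0.005,"dy":0.494,"dz":-0.000,"wy":0.009},{"dx":0.005,"dy":0.494,"dz":-0.000,"wy":0.009},
```

```bash
python3 -m creep '[{"hand":120,"dx":0.005,"dy":0.6,"dz":0,"wx":0,"wy":0,"wz":0},{"hand":120,"dx":0.005,"dy":0.6,"dz":0,"wx":0,"wy":0,"wz":0},{"hand":120,"dx":0.005,"dy":0.5,"dz":0,"wx":0,"wy":0,"wz":0},{"hand":120,"dx":0.005,"dy":0.5,"dz":0,"wx":0,"wy":0,"wz":0},{"hand":120,"dx":0.005,"dy":0.26,"dz":0,"wx":0,"wy":0,"wz":0}]'
python3 -m creep '[{"hand":190,"dx":0,"dy":0,"dz":0,"wx":0,"wy":0,"wz":0},{"hand":190,"dx":0,"dy":0,"dz":0,"wx":0,"wy":0,"wz":0},{"hand":190,"dx":0,"dy":0,"dz":0,"wx":0,"wy":0,"wz":0},{"hand":190,"dx":0,"dy":0,"dz":-0.05,"wx":0,"wy":0,"wz":0},{"hand":190,"dx":0,"dy":0,"dz":-0.05,"wx":0,"wy":0,"wz":0}]'
python3 - <<'E'
from h import *
for n,b in(("top",(270,130,390,250)),("scene",(250,130,430,265))):
    p=ctrl.capture(n);x0,y0,x1,y1=b
    cv2.imwrite(f"pics/grip1_{n}.png",cv2.resize(p["frame"][y0:y1,x0:x1,::-1],None,fx=4,fy=4))
E
```

```text
clock: 3.9
position: [581.3, -2.5, 89.7]
tcp_rot: [-1.575, -0.0, -1.714]
ft_force: [0.4, 0.2, -0.2]
opening: 45.2
clock: 4.4
position: [579.7, -2.1, 94.1]
tcp_rot: [-1.566, 0.0, -1.714]
ft_force: [1.2, 0.1, -0.1]
opening: 21.9
```

View pics/grip1_scene.png

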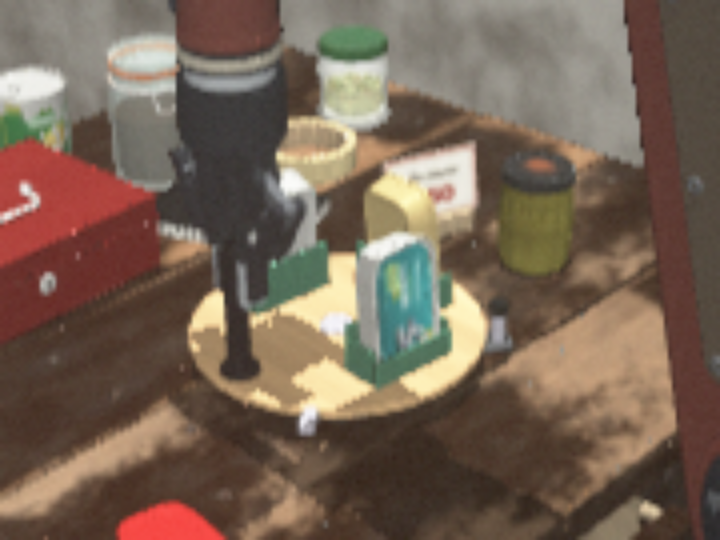

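The fingers cage the post (about (240,300) in the crop) and the force reads about 1 N, so they are touching. Now I sweep along the arc.

```bash
python3 -m creep '[{"hand":190,"dx":0.003,"dy":0,"dz":-0.083,"wx":0,"wy":-0.5,"wz":0},{"hand":190,"dx":0.006,"dy":0,"dz":-0.15,"wx":0,"wy":-0.9,"wz":0},{"hand":190,"dx":0.007,"dy":0,"dz":-0.166,"wx":0,"wy":-1,"wz":0},{"hand":190,"dx":0.007,"dy":0,"dz":-0.166,"wx":0,"wy":-1,"wz":0},{"hand":190,"dx":0.007,"dy":0,"dz":-0.166,"wx":0,"wy":-1,"wz":0}]'
python3 -m creep '[{"hand":190,"dx":0.007,"dy":0,"dz":-0.166,"wx":0,"wy":-1,"wz":0},{"hand":190,"dx":0.007,"dy":0,"dz":-0.166,"wx":0,"wy":-1,"wz":0},{"hand":190,"dx":0.007,"dy":0,"dz":-0.166,"wx":0,"wy":-1,"wz":0},{"hand":190,"dx":0.007,"dy":0,"dz":-0.166,"wx":0,"wy":-1,"wz":0},{"hand":190,"dx":0.007,"dy":0,"dz":-0.166,"wx":0,"wy":-1,"wz":0}]'
python3 - <<'E'
from h import *
s=ctrl.get_state(); d=s["position"][:2]-np.array([570,-95.5]); print(np.hypot(*d),np.degrees(np.arctan2(d[1],d[0])),np.degrees(s["tcp_rot"]),s["joint_positions"].round(2))
for n,b in(("top",(250,130,430,265)),("scene",(250,130,430,265))):
    p=ctrl.capture(n);x0,y0,x1,y1=b
    cv2.imwrite(f"pics/arc1_{n}.png",cv2.resize(p["frame"][y0:y1,x0:x1,::-1],None,fx=4,fy=4))
E
```

```text
clock: 5.0
position: [542.0, -4.1, 92.8]
tcp_rot: [-1.569, -0.001, -1.327]
ft_force: [1.5, -1.5, 0.3]
opening: 21.6
clock: 5.5
position: [505.1, -22.2, 92.8]
tcp_rot: [-1.569, -0.001, -0.89]
ft_force: [1.6, 0.7, 0.8]
opening: 21.7
97.92881067181628 131.53203131685387 [-8.99209956e+01 -7.93379092e-02 -5.10166000e+01] [-0.18  0.13  2.    0.    1.01 -0.86]
```

View pics/arc1_scene.png

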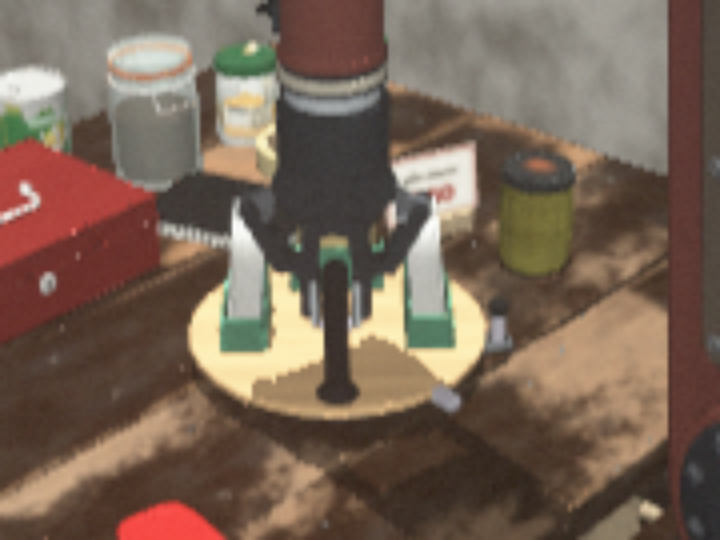

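```bash
python3 -m creep '[{"hand":190,"dx":0.015,"dy":0,"dz":-0.166,"wx":0,"wy":-1,"wz":0},{"hand":190,"dx":0.015,"dy":0,"dz":-0.166,"wx":0,"wy":-1,"wz":0},{"hand":190,"dx":0.015,"dy":0,"dz":-0.166,"wx":0,"wy":-1,"wz":0},{"hand":190,"dx":0.015,"dy":0,"dz":-0.166,"wx":0,"wy":-1,"wz":0},{"hand":190,"dx":0.01,"dy":0,"dz":-0.1,"wx":0,"wy":-0.6,"wz":0}]'
python3 -m creep '[{"hand":190,"dx":0.004,"dy":0,"dz":-0.066,"wx":0,"wy":-0.4,"wz":0},{"hand":190,"dx":0.004,"dy":0,"dz":-0.066,"wx":0,"wy":-0.4,"wz":0},{"hand":190,"dx":0.004,"dy":0,"dz":-0.066,"wx":0,"wy":-0.4,"wz":0},{"hand":190,"dx":0.004,"dy":0,"dz":-0.066,"wx":0,"wy":-0.4,"wz":0},{"hand":190,"dx":0.004,"dy":0,"dz":-0.066,"wx":0,"wy":-0.4,"wz":0}]'
python3 - <<'E'
from h import *
s=ctrl.get_state(); d=s["position"][:2]-np.array([570,-95.5]); print(np.hypot(*d),np.degrees(np.arctan2(d[1],d[0])),np.degrees(s["tcp_rot"]),s["joint_positions"].round(2))
for n,b in(("top",(250,130,430,265)),("scene",(250,130,430,265))):
    p=ctrl.capture(n);x0,y0,x1,y1=b
    cv2.imwrite(f"pics/arc2_{n}.png",cv2.resize(p["frame"][y0:y1,x0:x1,::-1],None,fx=4,fy=4))
E
```

```text
clock: 6.1
position: [482.1, -52.4, 92.5]
tcp_rot: [-1.57, -0.0, -0.492]
ft_force: [1.5, 0.8, 0.4]
opening: 21.7
clock: 6.6
position: [476.6, -67.6, 92.5]
tcp_rot: [-1.57, -0.001, -0.319]
ft_force: [1.1, 0.7, -0.4]
opening: 21.7
97.49351478447923 163.36918144837585 [-8.9944726e+01 -4.7222243e-02 -1.8279010e+01] [-0.29  0.08  2.05  0.    1.01 -1.54]
```

View pics/arc2_scene.png

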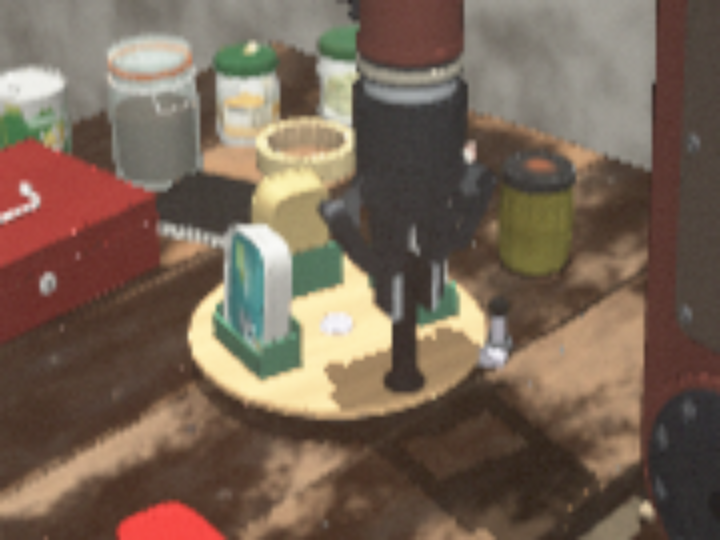

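The lug (493,355) is now just short of the pin (498,320), so I go slowly from here.

```bash
python3 -m creep '[{"hand":190,"dx":0.002,"dy":0,"dz":-0.04,"wx":0,"wy":-0.24,"wz":0},{"hand":190,"dx":0.002,"dy":0,"dz":-0.04,"wx":0,"wy":-0.24,"wz":0},{"hand":190,"dx":0.002,"dy":0,"dz":-0.04,"wx":0,"wy":-0.24,"wz":0},{"hand":190,"dx":0.002,"dy":0,"dz":-0.04,"wx":0,"wy":-0.24,"wz":0},{"hand":190,"dx":0,"dy":0,"dz":0,"wx":0,"wy":0,"wz":0}]'
python3 -m creep '[{"hand":190,"dx":0.002,"dy":0,"dz":-0.03,"wx":0,"wy":-0.18,"wz":0},{"hand":190,"dx":0.002,"dy":0,"dz":-0.03,"wx":0,"wy":-0.18,"wz":0},{"hand":190,"dx":0.002,"dy":0,"dz":-0.03,"wx":0,"wy":-0.18,"wz":0},{"hand":190,"dx":0,"dy":0,"dz":0,"wx":0,"wy":0,"wz":0},{"hand":190,"dx":0,"dy":0,"dz":0,"wx":0,"wy":0,"wz":0}]'
python3 - <<'E'
from h import *
for n,b in(("top",(250,130,430,265)),("scene",(340,180,400,225))):
    p=ctrl.capture(n);x0,y0,x1,y1=b
    cv2.imwrite(f"pics/arc3_{n}.png",cv2.resize(p["frame"][y0:y1,x0:x1,::-1],None,fx=720/(x1-x0),fy=720/(x1-x0)))
E
```

```text
clock: 7.2
position: [474.0, -76.1, 92.3]
tcp_rot: [-1.571, 0.0, -0.234]
ft_force: [0.9, 0.4, -0.4]
opening: 21.7
clock: 7.7
position: [473.3, -80.4, 92.3]
tcp_rot: [-1.571, 0.0, -0.187]
ft_force: [0.6, 0.2, 0.1]
opening: 21.7
```

View pics/arc3_scene.png

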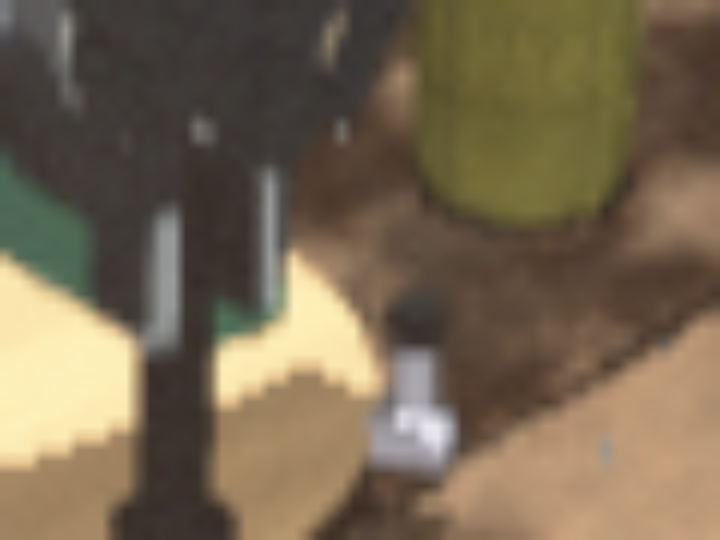

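```bash
python3 -m creep '[{"hand":190,"dx":0.002,"dy":0,"dz":-0.03,"wx":0,"wy":-0.18,"wz":0},{"hand":190,"dx":0.002,"dy":0,"dz":-0.03,"wx":0,"wy":-0.18,"wz":0},{"hand":190,"dx":0.002,"dy":0,"dz":-0.03,"wx":0,"wy":-0.18,"wz":0},{"hand":190,"dx":0.002,"dy":0,"dz":-0.03,"wx":0,"wy":-0.18,"wz":0},{"hand":190,"dx":0,"dy":0,"dz":0,"wx":0,"wy":0,"wz":0}]'
python3 -c "
from h import *
print(ctrl.get_state()['ft_force'])"
python3 -m creep '[{"hand":190,"dx":0.002,"dy":0,"dz":-0.03,"wx":0,"wy":-0.18,"wz":0},{"hand":190,"dx":0.002,"dy":0,"dz":-0.03,"wx":0,"wy":-0.18,"wz":0},{"hand":190,"dx":0.002,"dy":0,"dz":-0.03,"wx":0,"wy":-0.18,"wz":0},{"hand":190,"dx":0,"dy":0,"dz":0,"wx":0,"wy":0,"wz":0},{"hand":190,"dx":0,"dy":0,"dz":0,"wx":0,"wy":0,"wz":0}]'
python3 - <<'E'
from h import *
for n,b in(("top",(250,130,430,265)),("scene",(340,180,400,225))):
    p=ctrl.capture(n);x0,y0,x1,y1=b
    cv2.imwrite(f"pics/arc4_{n}.png",cv2.resize(p["frame"][y0:y1,x0:x1,::-1],None,fx=720/(x1-x0),fy=720/(x1-x0)))
E
```

```text
clock: 8.3
position: [472.7, -86.4, 92.2]
tcp_rot: [-1.571, 0.0, -0.124]
ft_force: [-0.6, -0.1, -0.7]
opening: 21.8
[-0.6492723  -0.05288449 -0.69464377]
clock: 8.8
position: [472.8, -90.9, 92.3]
tcp_rot: [-1.571, -0.0, -0.077]
ft_force: [-0.2, -0.2, -0.2]
opening: 22.1
```

View pics/arc4_scene.png

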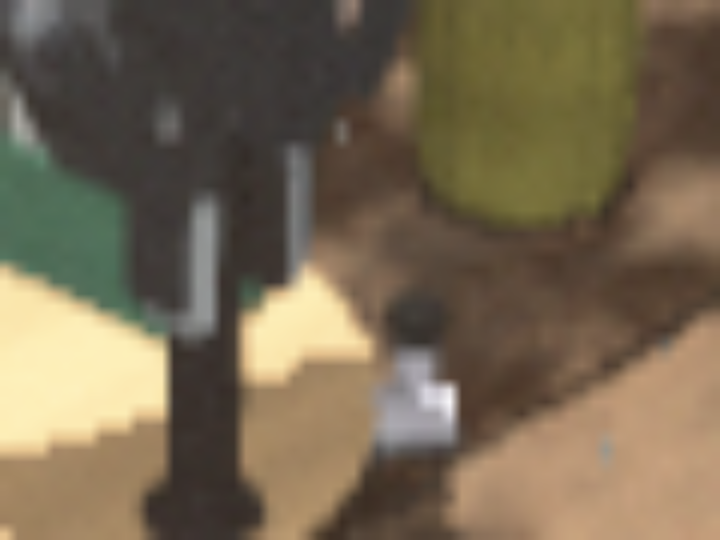

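View pics/arc4_top.png

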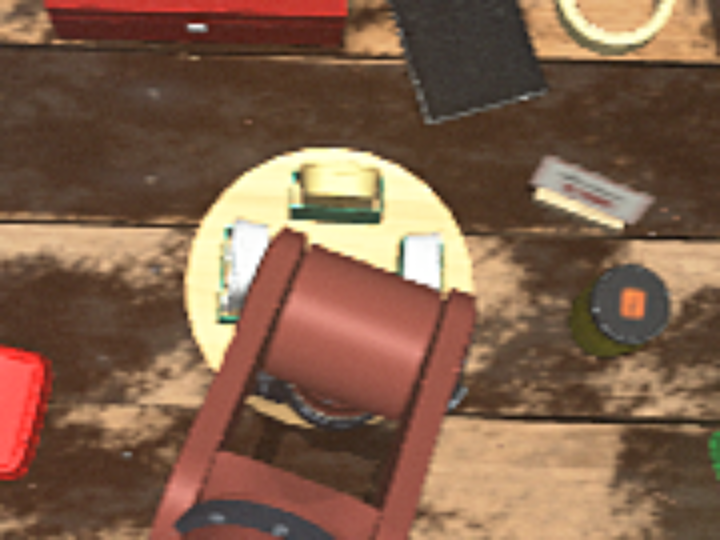

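```bash
python3 -m creep '[{"hand":190,"dx":0.002,"dy":0,"dz":-0.03,"wx":0,"wy":-0.18,"wz":0},{"hand":190,"dx":0.002,"dy":0,"dz":-0.03,"wx":0,"wy":-0.18,"wz":0},{"hand":190,"dx":0.002,"dy":0,"dz":-0.03,"wx":0,"wy":-0.18,"wz":0},{"hand":190,"dx":0.002,"dy":0,"dz":-0.03,"wx":0,"wy":-0.18,"wz":0},{"hand":190,"dx":0,"dy":0,"dz":0,"wx":0,"wy":0,"wz":0}]'
python3 - <<'E'
from h import *
for n,b in(("scene",(340,180,400,225)),):
    p=ctrl.capture(n);x0,y0,x1,y1=b
    cv2.imwrite(f"pics/arc5_{n}.png",cv2.resize(p["frame"][y0:y1,x0:x1,::-1],None,fx=720/(x1-x0),fy=720/(x1-x0)))
E
```

```text
clock: 9.4
position: [472.9, -97.0, 92.4]
tcp_rot: [-1.571, -0.0, -0.014]
ft_force: [0.4, 0.5, -0.1]
opening: 21.7
```

View pics/arc5_scene.png

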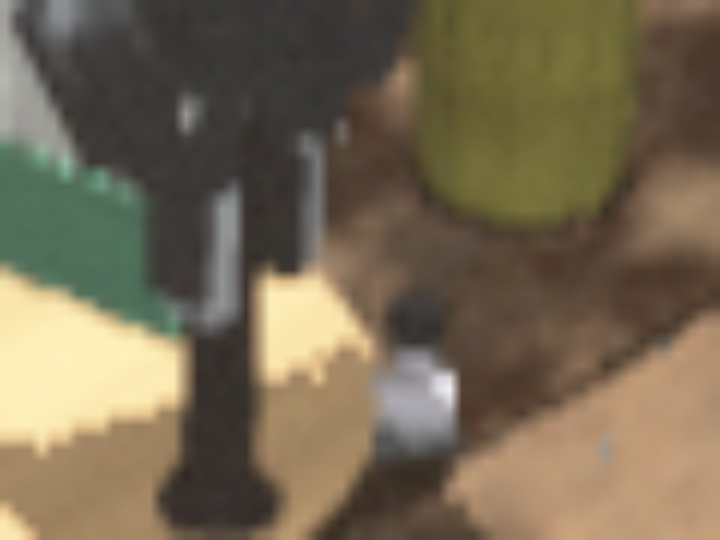

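```bash
python3 -m creep '[{"hand":190,"dx":0.002,"dy":0,"dz":-0.03,"wx":0,"wy":-0.18,"wz":0},{"hand":190,"dx":0.002,"dy":0,"dz":-0.03,"wx":0,"wy":-0.18,"wz":0},{"hand":190,"dx":0.002,"dy":0,"dz":-0.03,"wx":0,"wy":-0.18,"wz":0},{"hand":190,"dx":0.002,"dy":0,"dz":-0.03,"wx":0,"wy":-0.18,"wz":0},{"hand":190,"dx":0,"dy":0,"dz":0,"wx":0,"wy":0,"wz":0}]'
python3 - <<'E'
from h import *
for n,b in(("scene",(340,180,400,225)),):
    p=ctrl.capture(n);x0,y0,x1,y1=b
    cv2.imwrite(f"pics/arc6_{n}.png",cv2.resize(p["frame"][y0:y1,x0:x1,::-1],None,fx=720/(x1-x0),fy=720/(x1-x0)))
E
```

```text
clock: 9.95
position: [473.1, -103.0, 92.3]
tcp_rot: [-1.571, 0.0, 0.049]
ft_force: [-0.4, 0.3, 0.3]
opening: 21.7
```

View pics/arc6_scene.png

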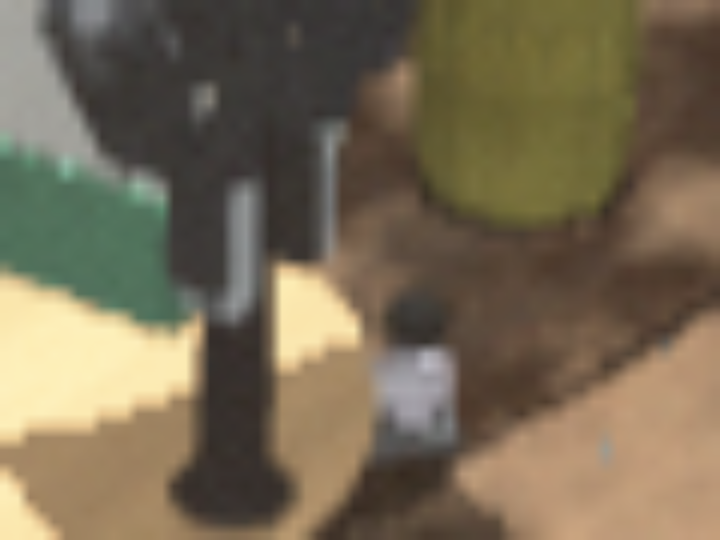

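```bash
python3 -m creep '[{"hand":190,"dx":0.002,"dy":0,"dz":-0.03,"wx":0,"wy":-0.18,"wz":0},{"hand":190,"dx":0.002,"dy":0,"dz":-0.03,"wx":0,"wy":-0.18,"wz":0},{"hand":190,"dx":0.002,"dy":0,"dz":-0.03,"wx":0,"wy":-0.18,"wz":0},{"hand":190,"dx":0.002,"dy":0,"dz":-0.03,"wx":0,"wy":-0.18,"wz":0},{"hand":190,"dx":0,"dy":0,"dz":0,"wx":0,"wy":0,"wz":0}]'
python3 - <<'E'
from h import *
for n,b in(("scene",(340,180,400,225)),):
    p=ctrl.capture(n);x0,y0,x1,y1=b
    cv2.imwrite(f"pics/arc7_{n}.png",cv2.resize(p["frame"][y0:y1,x0:x1,::-1],None,fx=720/(x1-x0),fy=720/(x1-x0)))
E
```

```text
clock: 10.5
position: [473.7, -105.8, 92.1]
tcp_rot: [-1.564, 0.0, 0.111]
ft_force: [0.4, 10.1, 2.9]
opening: 21.8
```

View pics/arc7_scene.png

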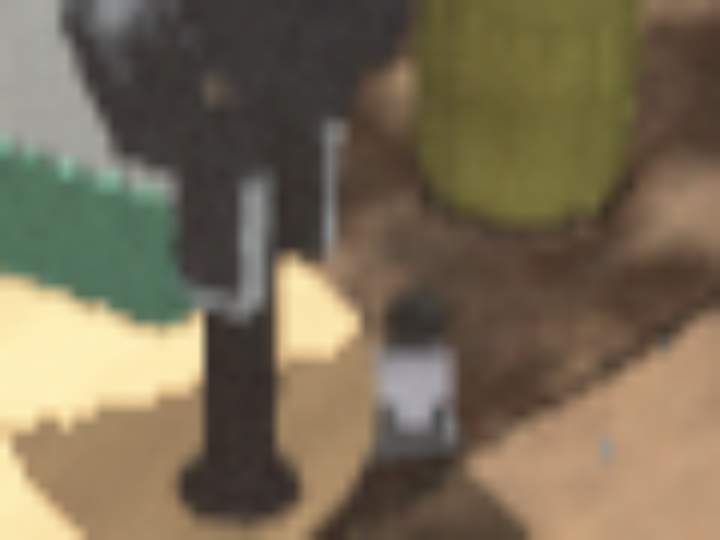

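The force is 10 N, so it is against the stop. Now I open, centre and lift.

```bash
python3 -m creep '[{"hand":120,"dx":0,"dy":0,"dz":0,"wx":0,"wy":0,"wz":0},{"hand":120,"dx":0,"dy":0,"dz":0,"wx":0,"wy":0,"wz":0},{"hand":120,"dx":0,"dy":0,"dz":0.04,"wx":0,"wy":0,"wz":0},{"hand":120,"dx":0,"dy":-0.3,"dz":0,"wx":0,"wy":0,"wz":0},{"hand":120,"dx":0,"dy":-0.6,"dz":0,"wx":0,"wy":0,"wz":0}]'
python3 -m creep '[{"hand":120,"dx":0,"dy":-0.6,"dz":0,"wx":0,"wy":0.5,"wz":0},{"hand":120,"dx":0,"dy":-0.6,"dz":0,"wx":0,"wy":1,"wz":0},{"hand":120,"dx":0,"dy":-0.6,"dz":0,"wx":0,"wy":1,"wz":0},{"hand":120,"dx":0,"dy":-0.4,"dz":0,"wx":0,"wy":1,"wz":0},{"hand":120,"dx":0,"dy":0,"dz":0,"wx":0,"wy":1,"wz":0}]'
python3 - <<'E'
from h import *
p=ctrl.capture("top"); q=ctrl.capture("scene"); A=np.array([570,-95.5])
for pic,n in((p,"top"),(q,"scene")):
    W=cloud(pic); x0,y0,x1,y1=(250,130,430,265)
    cv2.imwrite(f"pics/rel_{n}.png",cv2.resize(pic["frame"][y0:y1,x0:x1,::-1],None,fx=4,fy=4))
    m=(W[...,2]>118)&(W[...,2]<134)&(np.hypot(W[...,0]-A[0],W[...,1]-A[1])<100)
    k,l=cv2.connectedComponents(m.astype(np.uint8))
    for i in range(1,k):
        X=W[l==i]
        if len(X)>15:
            c,s,a=cv2.minAreaRect(X[:,:2].astype(np.float32)); print(n,len(X),np.round(c,1),np.round(s),round(a,1),"ang",np.degrees(np.arctan2(c[1]-A[1],c[0]-A[0])).round(1))
    for r in (ctrl.look_for(pic,"post_top")[:2]): print(n,"post",r)
s=ctrl.get_state(); print(s["clock"],s["joint_positions"].round(2))
E
```

```text
clock: 11.05
position: [471.2, -106.0, 135.0]
tcp_rot: [-1.568, 0.006, 0.111]
ft_force: [0.4, -0.0, -0.2]
opening: 45.3
clock: 11.55
position: [476.1, -107.9, 251.7]
tcp_rot: [-1.572, -0.008, -0.285]
ft_force: [0.2, -0.0, -0.2]
opening: 45.4
top 121 [563.5 -31.2] [55. 24.] 2.4 ang 95.8
top post {'centre': [307.9, 215.8], 'conf': 0.6}
scene 122 [ 573.9 -156.7] [53. 31.] 2.1 ang -86.4
scene 109 [630.5 -83.5] [26. 51.] 7.3 ang 11.2
scene 118 [562.4 -28.8] [57. 26.] 6.3 ang 96.5
scene 18 [474. -96.] [12.  7.] 25.9 ang -179.7
scene post {'centre': [342.4, 219.7], 'conf': 0.94}
scene post {'centre': [319.4, 204.6], 'conf': 0.22}
11.75 [-0.37 -0.1   1.92 -0.    1.33 -1.66]
```

View pics/rel_top.png

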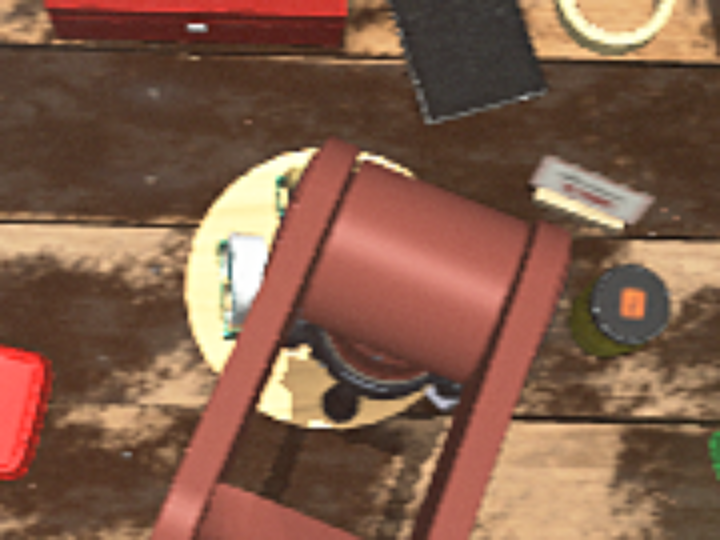

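View pics/rel_scene.png

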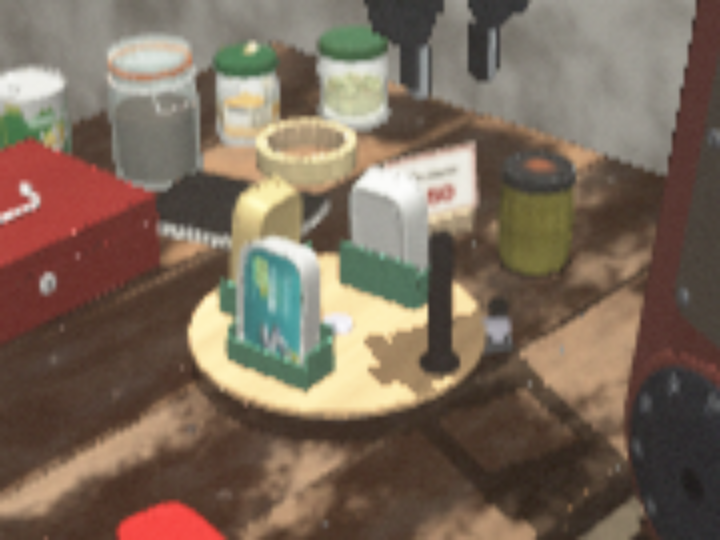

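The lug rests at the pin (crop (497,325)), all three tins are in their slots, and the slot direction is about +5°. The blue tin's top is at about (632,-88). Now I plan the move above it.

Run:
```python
from h import *
plan((633,-88,210),5,15)
```

```text
jaw 73.97 turn -68.97
{"dx":0.198,"dy":0.049,"dz":0.083,"wy":0.920},{"dx":0.190,"dy":0.049,"dz":0.098,"wy":0.920},{"dx":0.182,"dy":0.049,"dz":0.113,"wy":0.920},{"dx":0.172,"dy":0.049,"dz":0.128,"wy":0.920},{"dx":0.162,"dy":0.049,"dz":0.141,"wy":0.920},
{"dx":0.150,"dy":0.049,"dz":0.153,"wy":0.920},{"dx":0.137,"dy":0.049,"dz":0.165,"wy":0.920},{"dx":0.123,"dy":0.049,"dz":0.175,"wy":0.920},{"dx":0.109,"dy":0.049,"dz":0.185,"wy":0.920},{"dx":0.094,"dy":0.049,"dz":0.193,"wy":0.920},
{"dx":0.078,"dy":0.049,"dz":0.200,"wy":0.920},{"dx":0.062,"dy":0.049,"dz":0.205,"wy":0.920},{"dx":0.045,"dy":0.049,"dz":0.210,"wy":0.920},{"dx":0.028,"dy":0.049,"dz":0.213,"wy":0.920},{"dx":0.011,"dy":0.049,"dz":0.214,"wy":0.920},
```

```bash
python3 -m creep '[{"hand":75,"dx":0.198,"dy":0.049,"dz":0.083,"wx":0,"wy":0.92,"wz":0},{"hand":75,"dx":0.19,"dy":0.049,"dz":0.098,"wx":0,"wy":0.92,"wz":0},{"hand":75,"dx":0.182,"dy":0.049,"dz":0.113,"wx":0,"wy":0.92,"wz":0},{"hand":75,"dx":0.172,"dy":0.049,"dz":0.128,"wx":0,"wy":0.92,"wz":0},{"hand":75,"dx":0.162,"dy":0.049,"dz":0.141,"wx":0,"wy":0.92,"wz":0}]'
python3 -m creep '[{"hand":75,"dx":0.15,"dy":0.049,"dz":0.153,"wx":0,"wy":0.92,"wz":0},{"hand":75,"dx":0.137,"dy":0.049,"dz":0.165,"wx":0,"wy":0.92,"wz":0},{"hand":75,"dx":0.123,"dy":0.049,"dz":0.175,"wx":0,"wy":0.92,"wz":0},{"hand":75,"dx":0.109,"dy":0.049,"dz":0.185,"wx":0,"wy":0.92,"wz":0},{"hand":75,"dx":0.094,"dy":0.049,"dz":0.193,"wx":0,"wy":0.92,"wz":0}]'
python3 -m creep '[{"hand":75,"dx":0.078,"dy":0.049,"dz":0.2,"wx":0,"wy":0.92,"wz":0},{"hand":75,"dx":0.062,"dy":0.049,"dz":0.205,"wx":0,"wy":0.92,"wz":0},{"hand":75,"dx":0.045,"dy":0.049,"dz":0.21,"wx":0,"wy":0.92,"wz":0},{"hand":75,"dx":0.028,"dy":0.049,"dz":0.213,"wx":0,"wy":0.92,"wz":0},{"hand":75,"dx":0.011,"dy":0.049,"dz":0.214,"wx":0,"wy":0.92,"wz":0}]'
python3 -m creep '[{"hand":75,"dx":0,"dy":0,"dz":0,"wx":0.5,"wy":0,"wz":0},{"hand":75,"dx":0,"dy":0,"dz":0,"wx":0.5,"wy":0,"wz":0},{"hand":75,"dx":0,"dy":0.2,"dz":-0.02,"wx":0,"wy":0,"wz":0},{"hand":75,"dx":0,"dy":0.2,"dz":-0.02,"wx":0,"wy":0,"wz":0},{"hand":75,"dx":0,"dy":0,"dz":0,"wx":0,"wy":0,"wz":0}]'
python3 - <<'E'
from h import *
s=ctrl.get_state(); M=R.from_euler("xyz",s["tcp_rot"]); print(M.as_matrix().round(3),s["joint_positions"].round(2),M.inv().apply(np.array([635.4,-88,90])-s["position"])/50)
q=ctrl.capture("scene"); W=cloud(q); cv2.imwrite("pics/above_scene.png",cv2.resize(q["frame"][100:235,250:430,::-1],None,fx=4,fy=4))
A=np.array([570,-95.5]);d=np.array([np.cos(.087),np.sin(.087)])
for lo in (70,85,100,115,126):
    X=W[(W[...,2]>lo)&(W[...,2]<lo+12)&(np.hypot(W[...,0]-633,W[...,1]+89)<42)]
    rr=(X[:,:2]-A)@d;t=(X[:,:2]-A)@[-d[1],d[0]];print(lo,len(X),np.percentile(rr,[5,50,95]).round(),np.percentile(t,[5,50,95]).round())
E
```

```text
clock: 12.25
position: [526.7, -100.3, 233.6]
tcp_rot: [-1.572, 0.002, -0.685]
ft_force: [-0.7, 0.2, -0.2]
opening: 60.3
clock: 12.75
position: [580.0, -94.2, 221.2]
tcp_rot: [-1.573, 0.002, -1.086]
ft_force: [0.7, -1.2, 0.0]
opening: 60.4
clock: 13.25
position: [633.2, -88.2, 208.8]
tcp_rot: [-1.573, 0.001, -1.487]
ft_force: [0.1, 0.1, 0.4]
opening: 60.3
clock: 13.75
position: [631.4, -87.8, 186.9]
tcp_rot: [-1.49, 0.002, -1.485]
ft_force: [-0.0, -0.3, -0.2]
opening: 60.3
[[ 0.085  0.081  0.993]
 [-0.996  0.009  0.085]
 [-0.002 -0.997  0.081]] [-0.26  0.23  1.68  0.03  1.15 -0.36] [ 0.01350304  1.93733889 -0.07762582]
70 11 [54. 73. 79.] [-27.  30.  36.]
85 23 [53. 56. 75.] [-23.  -7.  35.]
100 62 [51. 54. 73.] [-22.  22.  34.]
115 67 [49. 53. 71.] [-18.  22.  31.]
126 70 [51. 64. 73.] [-14.   6.  26.]
```

View pics/above_scene.png

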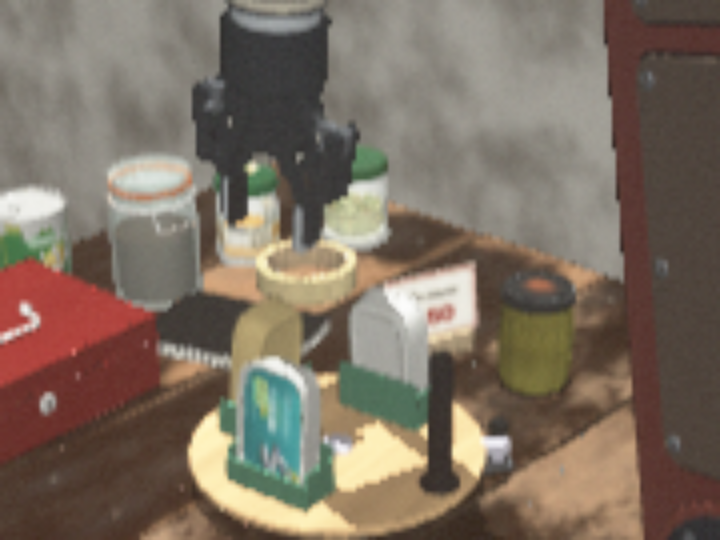

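```bash
python3 -m creep '[{"hand":75,"dx":0,"dy":0.4,"dz":-0.02,"wx":0,"wy":0,"wz":0},{"hand":75,"dx":0,"dy":0.5,"dz":-0.02,"wx":0,"wy":0,"wz":0},{"hand":75,"dx":0,"dy":0.5,"dz":-0.02,"wx":0,"wy":0,"wz":0},{"hand":75,"dx":0,"dy":0.35,"dz":-0.02,"wx":0,"wy":0,"wz":0},{"hand":75,"dx":0,"dy":0.18,"dz":-0.01,"wx":0,"wy":0,"wz":0}]'
python3 - <<'E'
from h import *
q=ctrl.capture("scene"); cv2.imwrite("pics/at_scene.png",cv2.resize(q["frame"][130:235,280:400,::-1],None,fx=5,fy=5))
E
```

```text
clock: 14.3
position: [636.2, -87.6, 91.5]
tcp_rot: [-1.487, 0.001, -1.485]
ft_force: [-0.8, -0.5, -0.3]
opening: 60.0
```

View pics/at_scene.png

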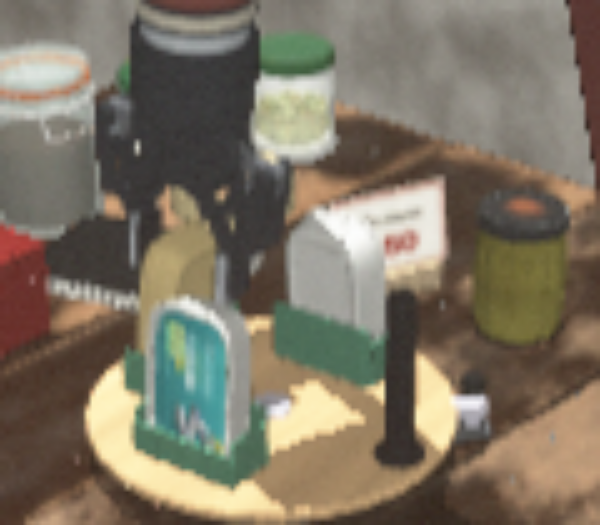

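The fingers straddle the tin (crop (180,250)), so I close.

```bash
python3 -m creep '[{"hand":200,"dx":0,"dy":0,"dz":-0.03,"wx":0,"wy":0,"wz":0},{"hand":255,"dx":0,"dy":0,"dz":0,"wx":0,"wy":0,"wz":0},{"hand":255,"dx":0,"dy":0,"dz":0,"wx":0,"wy":0,"wz":0},{"hand":255,"dx":0,"dy":0,"dz":0,"wx":0,"wy":0,"wz":0},{"hand":255,"dx":0,"dy":0,"dz":0,"wx":0,"wy":0,"wz":0}]' 45
python3 - <<'E'
from h import *
q=ctrl.capture("scene"); cv2.imwrite("pics/cl_scene.png",cv2.resize(q["frame"][130:235,280:400,::-1],None,fx=5,fy=5))
s=ctrl.get_state(); print(R.from_euler("xyz",s["tcp_rot"]).inv().apply([0,0,1]))
E
```

```text
clock: 14.85
position: [636.9, -88.4, 95.4]
tcp_rot: [-1.481, -0.001, -1.486]
ft_force: [-0.4, 0.2, 3.7]
opening: 24.1
[ 9.45967162e-04 -9.95955134e-01  8.98469578e-02]
```

View pics/cl_scene.png

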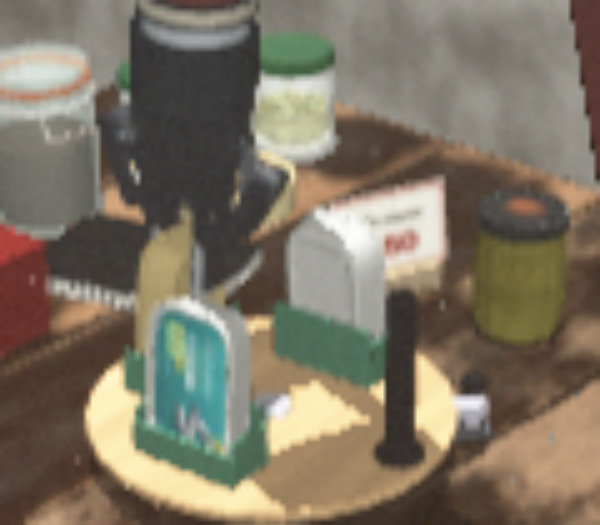

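```bash
python3 -m creep '[{"hand":255,"dx":0,"dy":-0.1,"dz":0.009,"wx":0,"wy":0,"wz":0},{"hand":255,"dx":0,"dy":-0.2,"dz":0.018,"wx":0,"wy":0,"wz":0},{"hand":255,"dx":0,"dy":-0.2,"dz":0.018,"wx":0,"wy":0,"wz":0},{"hand":255,"dx":0,"dy":-0.2,"dz":0.018,"wx":0,"wy":0,"wz":0},{"hand":255,"dx":0,"dy":-0.2,"dz":0.018,"wx":0,"wy":0,"wz":0}]'
python3 -m creep '[{"hand":255,"dx":0,"dy":-0.3,"dz":0.027,"wx":0,"wy":0,"wz":0},{"hand":255,"dx":0,"dy":-0.3,"dz":0.027,"wx":0,"wy":0,"wz":0},{"hand":255,"dx":0,"dy":-0.3,"dz":0.027,"wx":0,"wy":0,"wz":0},{"hand":255,"dx":0,"dy":-0.3,"dz":0.027,"wx":0,"wy":0,"wz":0},{"hand":255,"dx":0,"dy":-0.3,"dz":0.027,"wx":0,"wy":0,"wz":0}]'
python3 -m creep '[{"hand":255,"dx":0,"dy":-0.4,"dz":0.036,"wx":0,"wy":0,"wz":0},{"hand":255,"dx":0,"dy":-0.4,"dz":0.036,"wx":0,"wy":0,"wz":0},{"hand":255,"dx":0,"dy":-0.4,"dz":0.036,"wx":0,"wy":0,"wz":0},{"hand":255,"dx":0,"dy":-0.4,"dz":0.036,"wx":0,"wy":0,"wz":0},{"hand":255,"dx":0,"dy":-0.2,"dz":0.018,"wx":0,"wy":0,"wz":0}]'
python3 - <<'E'
from h import *
q=ctrl.capture("scene"); cv2.imwrite("pics/up_scene.png",cv2.resize(q["frame"][85:235,270:420,::-1],None,fx=4,fy=4)); print(ctrl.get_state()["joint_positions"].round(2))
E
```

```text
clock: 15.4
position: [635.7, -88.0, 139.9]
tcp_rot: [-1.484, 0.0, -1.486]
ft_force: [0.6, 0.0, -1.6]
opening: 23.9
clock: 15.9
position: [636.2, -88.1, 215.9]
tcp_rot: [-1.483, -0.0, -1.486]
ft_force: [0.1, -0.2, -1.1]
opening: 24.3
clock: 16.4
position: [637.3, -88.3, 308.0]
tcp_rot: [-1.48, -0.001, -1.486]
ft_force: [0.6, 0.2, -1.1]
opening: 23.8
[-0.26  0.15  1.55  0.03  1.36 -0.35]
```

View pics/up_scene.png

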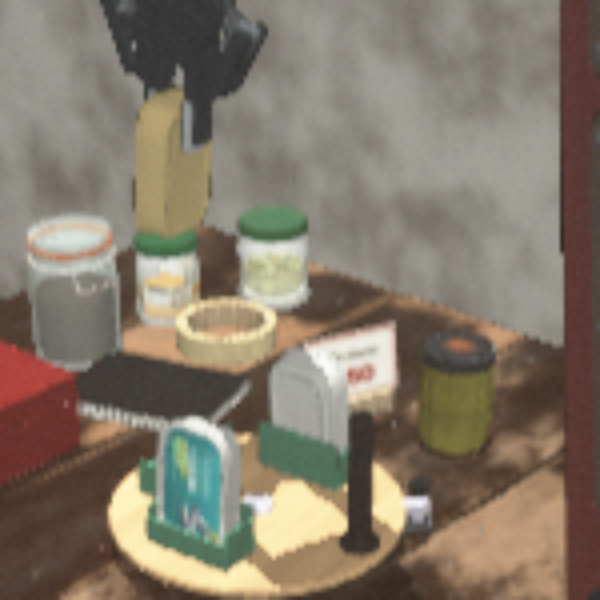

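```bash
python3 -m creep '[{"hand":255,"dx":0,"dy":0,"dz":0,"wx":0.4,"wy":0,"wz":0},{"hand":255,"dx":0,"dy":0,"dz":0,"wx":0.8,"wy":0,"wz":0},{"hand":255,"dx":0,"dy":0,"dz":0,"wx":0.9,"wy":0,"wz":0},{"hand":255,"dx":0,"dy":0,"dz":0,"wx":0.9,"wy":0,"wz":0},{"hand":255,"dx":0,"dy":0,"dz":0,"wx":0.9,"wy":0,"wz":0}]'
python3 -m creep '[{"hand":255,"dx":0,"dy":0,"dz":0,"wx":0.9,"wy":0,"wz":0},{"hand":255,"dx":0,"dy":0,"dz":0,"wx":0.9,"wy":0,"wz":0},{"hand":255,"dx":0,"dy":0,"dz":0,"wx":0.9,"wy":0,"wz":0},{"hand":255,"dx":0,"dy":0,"dz":0,"wx":0.9,"wy":0,"wz":0},{"hand":255,"dx":0,"dy":0,"dz":0,"wx":0.4,"wy":0,"wz":0}]'
python3 -m creep '[{"hand":255,"dx":0,"dy":0,"dz":0,"wx":0,"wy":0,"wz":0},{"hand":255,"dx":0,"dy":0,"dz":0,"wx":0,"wy":0,"wz":0},{"hand":255,"dx":0,"dy":0,"dz":0,"wx":0,"wy":0,"wz":0},{"hand":255,"dx":0,"dy":0,"dz":0,"wx":0,"wy":0,"wz":0},{"hand":255,"dx":0,"dy":0,"dz":0,"wx":0,"wy":0,"wz":0}]'
python3 - <<'E'
from h import *
s=ctrl.get_state(); M=R.from_euler("xyz",s["tcp_rot"]).as_matrix(); print(M.round(3),"elev jaw",np.degrees(np.arcsin(M[2,2])))
q=ctrl.capture("scene");p=ctrl.capture("top")
cv2.imwrite("pics/lean_scene.png",cv2.resize(q["frame"][75:235,270:430,::-1],None,fx=3.7,fy=3.7))
cv2.imwrite("pics/lean_top.png",cv2.resize(p["frame"][90:260,250:430,::-1],None,fx=3.5,fy=3.5))
# lid plane from top camera
W=cloud(p); c=s["position"]
m=(np.linalg.norm(W-(c+[15,0,0]),axis=-1)<90)
fr=p["frame"].astype(int); blue=m&(fr[...,2]>fr[...,0]+15)
for nm,mm in(("blue",blue),("all",m)):
    X=W[mm]; print(nm,len(X))
    if len(X)>30:
        X0=X-np.median(X,0); u,sv,vt=np.linalg.svd(X0[np.linalg.norm(X0,axis=1)<60],full_matrices=False); n=vt[2]*np.sign(vt[2][2]); print(n.round(3),"elev",np.degrees(np.arcsin(n[2])),sv, np.median(X,0).round())
E
```

```text
clock: 16.95
position: [635.6, -87.9, 303.7]
tcp_rot: [-1.142, 0.0, -1.486]
ft_force: [-0.4, -0.2, -2.2]
opening: 24.0
clock: 17.45
position: [634.1, -87.4, 301.6]
tcp_rot: [-0.797, 0.002, -1.485]
ft_force: [-1.1, 0.0, -2.9]
opening: 24.4
clock: 17.95
position: [636.7, -88.0, 305.2]
tcp_rot: [-0.794, -0.0, -1.485]
ft_force: [0.2, 1.0, -1.5]
opening: 24.1
[[ 0.085  0.699  0.71 ]
 [-0.996  0.06   0.061]
 [ 0.    -0.713  0.701]] elev jaw 44.51820509037796
blue 132
[0.702 0.039 0.711] elev 45.34519589249133 [297.5537166  138.873456    12.83138434] [665. -76. 290.]
all 420
[0.679 0.092 0.729] elev 46.780352125729 [635.18352246 350.08139541  83.63899647] [649. -78. 304.]
```

View pics/lean_scene.png

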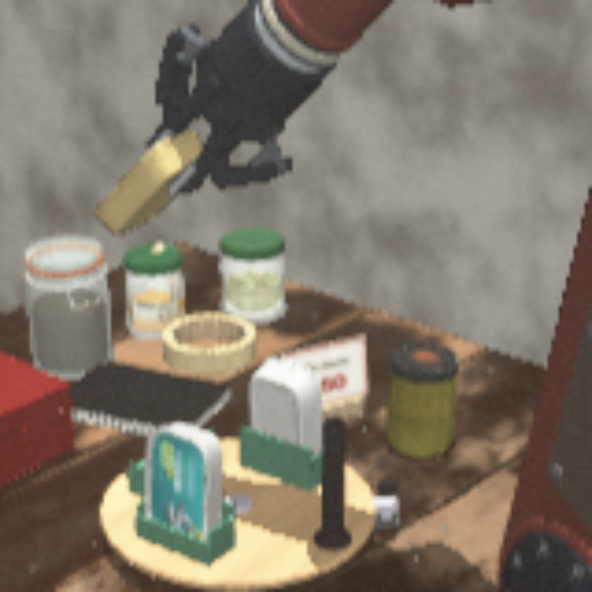

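View pics/lean_top.png

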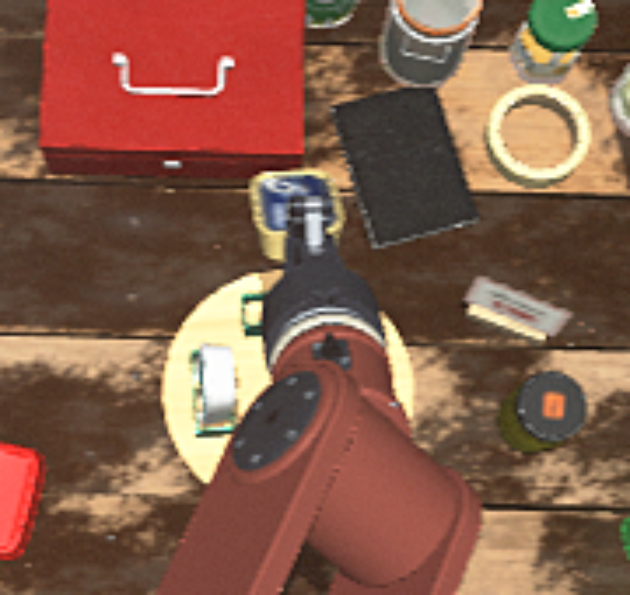

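The lid plane is at 45.3° and the tin is about 200 mm up, clear of everything. Last, I check the lug at the stop and that everything is still.

Run:
```python
from h import *
p=ctrl.capture("scene"); s=ctrl.get_state()
cv2.imwrite("pics/fin_scene.png",cv2.resize(p["frame"][180:225,340:400,::-1],None,fx=12,fy=12))
print(s["clock"],s["position"].round(1),abs(s["joint_velocities"]).max(),s["opening"],s["ft_force"].round(1))
a=cv2.imread("pics/arc7_scene.png");b=cv2.imread("pics/fin_scene.png");cv2.imwrite("pics/cmp.png",np.vstack([a[240:],b[240:]]))
```

```text
18.1 [636.5 -88.  304.8] 0.003091758806428724 24.186885842042315 [-0.5 -0.1 -2. ]
```

View pics/cmp.png

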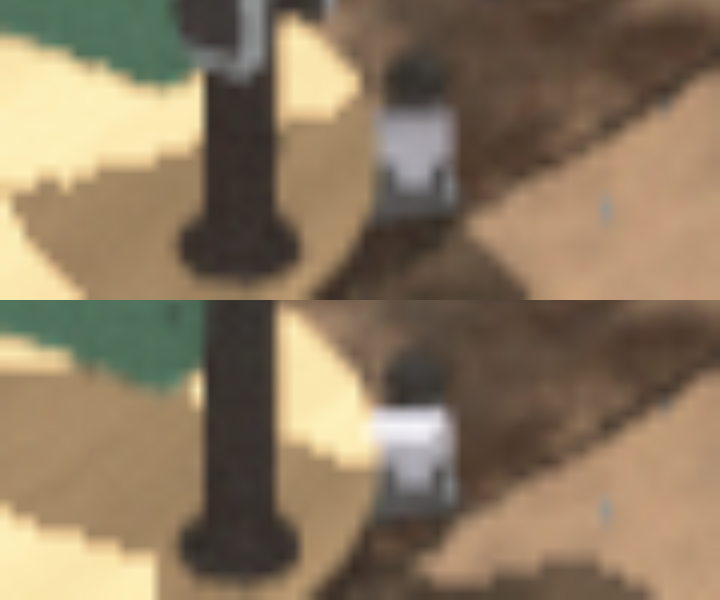

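The post base (240,250) and lug (415,160) sit at the same pixels as when they were pressed against the stop. Handing in.

```bash
python3 -c "
from cell import ctrl
print(ctrl.finish_job())"
```

```text
the job is handed in; nothing more can be done
None
```

I turned the carousel about 103° counter-clockwise by its post until it met the stop, where the force rose to 10 N. Then I drew the blue-lidded tin straight up, leaned it, and handed the job in at about 18 s with the tin held still in the gripper.

- **Tin:** the lid plane measured 45.3° from the depth picture, and the tool angle gave 44.5°. The tin is roughly 200 mm above where it stood. The gripper opening reads 24 mm, the joints are at rest, and nothing is touching it.
- **Carousel and the rest:** the post and lug are at the same pixels as when pressed against the stop. Both teal tins are in their slots. The olive jar looks unmoved; I never went near the orange jar and did not check it again.
- **Failed or disagreed:**
  - My first four move calls were refused because rows left out some keys; nothing moved.
  - The networks often confused the blue tin with the red and green look-alikes, so I chose it by its gold sides and its place opposite the post.
  - The tins leaned about 5° inward in their slots, so I tilted the gripper to match before gripping.

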